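# Close the balance's draft shield and tare

### The arm

A 7-joint arm with a two-finger parallel gripper is mounted at the origin on the work surface. World frame = base frame: x ahead of the robot, y to its left, z up, the work surface at z = 0. Lengths are in m, angles in rad, forces in N, time in s.
With the tool pointing down it reaches from about 0.425 to 0.825 m from the base axis. Payload 3.6 kg.
Tool frame: the origin (TCP) lies where the fingers leave the gripper's body, on its centre line; the fingertips stand 73 mm ahead of it and the grasp point (between the pads) lies 54 mm ahead of it; z points along the fingers, y is the line along which they close (so a half turn about z gives the same grasp; the last joint's range is limited). The gripper opens to 85 mm and grips with 20 to 120 N. Pads are 22 mm wide; open, the fingers measure 114 mm over their backs; the gripper's body (76 mm by 85 mm) begins 54 mm behind the grasp point. The pads swing forward as they close: fully open they stand 13 mm farther back than shut.
Start: joints at [1.321, 0.615, -0.013, 1.423, 0.008, 1.103, -0.04], TCP at [0.144, -0.634, 0.304] pointing down, gripper open.
Joint ranges: [-3.12, 3.12], [-0.3, 2.06], [-1.34, 1.32], [0.26, 2.42], [-1.36, 4.5], [0.01, 1.98], [-2.84, 2.84]. Speed limits (rad/s): [2.79, 2.79, 3.14, 3.14, 3.14, 3.14, 3.14].

### API

Orientations are given as a unit quaternion [w, x, y, z].
In Python, from plant import r gives the robot as it stands.
- The arm moves only by the tool move_arm, never from a script. Its argument "targets" is a list of rows, each an object with "xyz": the shift along the tool's x, y, z in m, a list of three; "rot": the turn, a rotation vector about the tool's x, y, z in degrees, a list of three; "claw": the closure, from 0 (fully open) to 1 (shut). In form: [{"xyz": [x, y, z], "rot": [ax, ay, az], "claw": claw}, ...]. A call has 1 to 10 rows; each row is the pose to reach, as a shift and turn from the pose commanded when the call began, along the tool's axes at that moment; what a row does not reach only later rows make up. A row lasts 1/10 s, in which the tool goes at most 50 mm and 8.59 degrees, less where a joint would pass 70% of its speed; a pose out of reach is approached as far as the arm can. A call with a gripper value outside its range is refused whole. The fingers move at their own pace and stop on an object; "force" is the grip in N (left out, the last holds). Time passes only in rows, so rows that repeat a pose let the fingers close. It gives the time, the measured TCP pose, the force and the opening at its end, in the units of the state.
- r.get_obs(): the state, without advancing time (a new reading comes with each control period).
- r.capture(name): name is "scene" or "top"; returns a dict with "pixels" (384x512x3 uint8, red, green, blue), "mtx" (3x3 intrinsics, pixels), "distortion" ([k1, k2, p1, p2, k3] as OpenCV has them; the pictures are not rectified), "R" (3x3) and "t" (3): a world point X has camera coordinates R X + t. Camera axes: x right, y down, z forward; pixel columns grow to the right and rows downward; lengths in m; the calibration is good to about 2 mm. A picture is of the moment at which its call begins. There is no depth.
- r.sign_off(): hands the job in, once; it reports no verdict.
Trained networks look in the newest picture that a camera, given by its name, has taken for a name from the list of things; names that differ only in an ending like _2 or _b are one class to them, and where a whole thing is asked for, a point or a joint stands for the part that bears it (a point fixed in the world has none). Each returns a list of dicts, best first, with "score" (0 to 1); they miss things now and then, are a little off and sometimes report something else, mostly with a low value. They report only what shows in the picture. A call takes as long as a camera call. They do not tell look-alikes from the thing itself.
- r.boxes_of(query, camera): "extent" ([left, top, right, bottom] in pixels, round what is visible of it).
- r.mark_of(query, camera): "point" ([column, row] in pixels: a listed point, or the origin of a listed thing).
The state is a dict: "time": time; "joints": joint angles; "qd": joint speeds; "joint_torque": joint torques, N m; "tcp_pos": TCP position; "orientation": TCP orientation; "wrist_force": force on the tool from outside, world axes, zero at the start; "ft_torque": the same for the moment, N m; "finger_gap": opening from 0.0 (shut) to 1.0 (fully open).
Only numpy, scipy, OpenCV 4.12 (cv2) and the standard library are available. Lean on these libraries where they do the work, as an engineer would, in place of code of your own. Each camera call takes 0.05 s, during which the arm holds its last target. There are 200 camera calls.

### The job

Get the lab balance ready to weigh: with the fingertips gently push the open left glass door and the open glass top cover of its draft shield fully shut (in either order, both slide towards the balance's front), then press the green tare key on the separate keypad right down and let it come up again. Only push, do not grip anything; leave the white key unpressed, and leave the vial on the pan and everything else on the bench where it stands.

Things in the scene. Friction and masses are not known exactly. Their poses are not given: they have to be found in the camera images.
- balance: Fixed grey-white lab balance, 300 (x) x 190 (y) x 200 mm high. Origin: centre of its underside; x from its front to its rear, y to its left, z up; front roughly towards the robot. Glass chamber over x -150..+30 mm, pan and vial near x = -60 mm; white housing (190 mm high) over x +35..+150 mm. Front and right panes are fixed.
- side_door (a joint): Opening of the left (+y) sliding glass door in m: 0 fully shut (hard stop), at most 0.100. Pushing its grip along the balance's -x (to the front) shuts it. About 1.5 N of friction and light drag (6 N per m/s); stays where it is left. Its outer face is at balance y = 95 mm.
- side_grip (a point): Centre of the top edge of the green grip plate on the left door; moves with it. Plate: 10 mm thick (balance x), standing out 35 mm from the glass (y 95..130 mm), 60 mm high (this point down). The point is at balance (-0.100 + side_door, 0.1125, 0.190) m. Free air behind it (+x) along the door, down to the bench.
- top_cover (a joint): Opening of the sliding glass top cover in m: 0 fully shut (hard stop), at most 0.100. Pushing its ridge along the balance's -x shuts it. Same friction and drag as the door; stays where it is left.
- cover_grip (a point): Centre of the top edge of the green ridge across the top cover; moves with it. Ridge: 10 mm thick (balance x), 70 mm long (y), standing 28 mm above the flat glass (glass top 207 mm above the bench). The point is at balance (-0.110 + top_cover, 0, 0.235) m. The flat glass goes on for 135 mm behind (+x) the ridge.
- terminal: Fixed low grey keypad with a dark display, 110 (x) x 130 (y) x 25 mm high, left or right of the balance. Origin: centre of its underside. Display on its far (+x) half, two round keys in black housings on its near half, 60 mm apart: green tare key at (-0.025, -0.030) m, white key at (-0.025, +0.030) m.
- tare (a joint): Travel of the green tare key in m: 0 up, 0.006 fully down. Sprung, fully down takes about 4 N; comes up by itself.
- tare_top (a point): Centre of the top face of the green tare key, 26 mm across; push it straight down.
- mode (a joint): Travel of the white key beside the tare key, the same in build; not to be pressed.
- vial: Amber glass vial with a white cap, 28 mm across, 50 mm high, standing on the balance pan; origin at the centre of its underside. Not to be disturbed.
- tip_box: Loose blue box with a clear lid, 87 x 122 x 49 mm high, standing on the other side of the balance from the keypad; origin at the centre of its underside.
- beaker: Loose glass beaker, 68 mm across, 95 mm high, at the back left; origin at the centre of its underside.
- wash_bottle: Loose white wash bottle with a red cap and spout, 64 mm across, 205 mm high, at the back right; origin at the centre of its underside.
- petri: Loose petri dish, 90 mm across, 15 mm high, at the back right; origin at the centre of its underside.
- tin: Loose small round aluminium tin, green on top, 44 mm across, 23 mm high, in front on the left; origin at the centre of its underside.
- spatula: Loose spatula with a wooden handle, 140 mm long, lying in front on the right; origin near its middle.
Not all that is in view belongs to the job. Leave any purple look-alike of the terminal alone.

How it is judged:
By the outcome, as a careful person would: the job done as asked, in the order asked, and still so for the second after the job is handed in, with the robot touching nothing.
It also fails if it takes over 61 s, if anything falls off the work surface, if the arm or the gripper's body presses on something with over 40 N, if the wrist force passes 120 N, or if a joint passes its speed limit or range.

## Working session

There is one attempt and no reset: what is moved stays moved. The work goes in short steps, Python scripts to look and compute and a tool call to move; the robot and the scene stay as the last step left them, time stands still between calls to the robot, and variables do not carry over. Pictures are saved under pics/ and viewed, on a budget of 10 in all, crops included, one or two more only if the job needs it, and the job is handed in when it is done.

Besides the shell and the picture viewer there is one more tool, called after "Request:" by a JSON object that holds its "name" and its "arguments", one argument or row to a line. move_arm: Moves the arm, as the interface text tells. Its arguments: {"type":"object","properties":{"targets":{"type":"array","items":{"type":"object","properties":{"xyz":{"type":"array","items":{"type":"number"}},"rot":{"type":"array","items":{"type":"number"}},"claw":{"type":"number"}}}},"force":{"type":"number"}},"required":["targets"]}

```bash
ls; mkdir -p pics; python3 - <<'E'
from plant import r
import cv2,numpy as np
for c in ("scene","top"):
    d=r.capture(c); cv2.imwrite(f"pics/{c}0.png",d["pixels"][:,:,::-1])
    print(c,np.round(d["mtx"],1).tolist(),d["distortion"],np.round(d["R"],3).tolist(),np.round(d["t"],3))
    for q in ("side_grip","cover_grip","tare_top","balance","terminal","vial","tip_box","beaker","wash_bottle","tin"):
        print(c,q,[(np.round(m["point"],1).tolist(),round(m["score"],2)) for m in r.mark_of(q,c)[:3]])
print(r.get_obs())
E
```

```text
pics
scene [[364.1, 0.0, 255.8], [0.0, 364.1, 190.6], [0.0, 0.0, 1.0]] [-0.00909441  0.          0.          0.          0.        ] [[-0.296, -0.955, 0.006], [-0.912, 0.281, -0.298], [0.283, -0.094, -0.955]] [0.161 0.539 1.022]
scene side_grip [([237.7, 198.4], 0.8)]
scene cover_grip [([273.0, 170.6], 0.62)]
scene tare_top [([277.0, 202.1], 0.63), ([165.7, 246.9], 0.49), ([179.7, 165.0], 0.36)]
scene balance [([265.3, 183.3], 0.69)]
scene terminal [([171.6, 170.4], 0.83), ([158.4, 245.9], 0.6)]
scene vial [([274.3, 202.1], 0.59), ([367.4, 142.7], 0.34)]
scene tip_box [([355.3, 187.0], 0.94)]
scene beaker [([125.7, 208.8], 0.88)]
scene wash_bottle [([329.8, 133.8], 0.65)]
scene tin [([274.5, 172.5], 0.68), ([211.1, 273.9], 0.43)]
top [[447.4, 0.0, 255.7], [0.0, 447.4, 197.5], [0.0, 0.0, 1.0]] [-0.12289647  0.          0.          0.          0.        ] [[0.0, -1.0, 0.026], [-0.981, -0.005, -0.193], [0.193, -0.026, -0.981]] [-0.035  0.571  1.547]
top side_grip [([229.2, 202.8], 0.69), ([302.7, 257.5], 0.39)]
top cover_grip [([265.0, 193.9], 0.77), ([259.3, 195.0], 0.59)]
top tare_top
[... 401 characters left out ...]
time': 1.1, 'joints': array([ 1.32050131,  0.61487104, -0.012582  ,  1.42341577,  0.008106  ,
        1.10341322, -0.04041581]), 'qd': array([ 0.00031462, -0.00149221, -0.00146663,  0.00010873, -0.00021242,
        0.00039071, -0.00162227]), 'joint_torque': array([ 5.97505605e-04, -4.69111633e+01,  2.59014750e-01, -1.71343803e+01,
        9.98101052e-03,  1.81028448e-03, -4.84148913e-06]), 'tcp_pos': array([ 0.14425778, -0.63375401,  0.30391084]), 'orientation': array([-2.96919274e-05,  9.93745187e-01,  1.11671401e-01,  6.28303207e-06]), 'wrist_force': array([ 0.70777459,  0.21754538, -0.43574702]), 'ft_torque': array([-0.00640675, -0.02214953, -0.02679631]), 'finger_gap': 1.002341233306784}
```

```bash
python3 - <<'E'
import cv2
a=cv2.imread("pics/scene0.png");b=cv2.imread("pics/top0.png")
cv2.imwrite("pics/scene0c.png",cv2.resize(a[100:300,100:400],None,fx=2.66,fy=2.66,interpolation=cv2.INTER_CUBIC))
cv2.imwrite("pics/top0c.png",cv2.resize(b[110:310,120:420],None,fx=2.66,fy=2.66,interpolation=cv2.INTER_CUBIC))
E
```

```text
(no output)
```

View pics/scene0c.png

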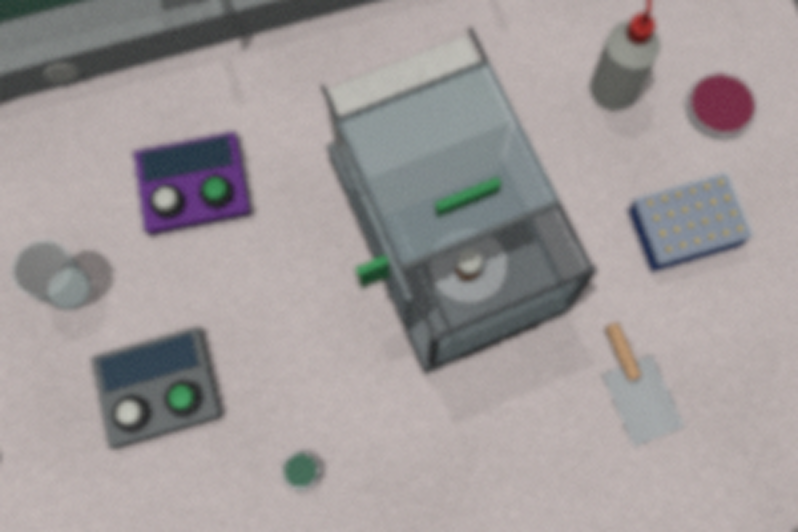

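View pics/top0c.png

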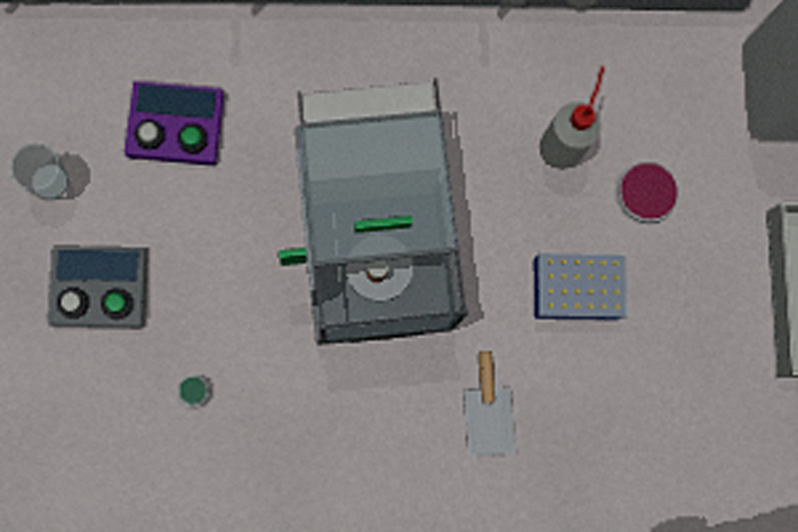

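The real terminal is the grey one: green key at about (168,249) in the scene view and (164,223) in the top view. The purple unit behind it is the look-alike. The ridge sits at about (276,174) scene / (264,194) top, and the door grip at about (240,201) / (230,206). Next I'll triangulate these and fit the balance pose.

```bash
cat > h.py <<'E'
from plant import r
import cv2,numpy as np
from scipy.optimize import least_squares
def proj(d,X):
    return cv2.projectPoints(np.atleast_2d(X).astype(float),cv2.Rodrigues(d["R"])[0],np.asarray(d["t"],float),d["mtx"],np.asarray(d["distortion"]))[0].reshape(-1,2)
def tri(ds,ps):
    f=lambda X:np.concatenate([proj(d,X)[0]-p for d,p in zip(ds,ps)])
    s=least_squares(f,[.6,0,.1]); return s.x,s.fun
def greens(d):
    h=cv2.cvtColor(d["pixels"],cv2.COLOR_RGB2HSV)
    m=cv2.inRange(h,(50,120,50),(80,255,255))
    n,l,st,c=cv2.connectedComponentsWithStats(m)
    out=[]
    for i in range(1,n):
        if 12<st[i,4]<600 and 120<c[i,1]<300:
            pts=np.argwhere(l==i)[:,::-1].astype(np.float32)
            out.append((c[i].round(1).tolist(),int(st[i,4]),cv2.boxPoints(cv2.minAreaRect(pts)).round(1).tolist()))
    return out
E
python3 - <<'E'
from h import *
S=r.capture("scene");T=r.capture("top")
for n,d in (("scene",S),("top",T)):
    for g in greens(d): print(n,g)
P={"side":((237.7,198.4),(229.2,202.8)),"cover":((273,170.6),(265,193.9)),"tare":((168.4,249.2),(163.6,223.5)),"tareNN":((165.7,246.9),(163.0,221.4)),
 "terminal":((158.4,245.9),(154.8,216.7)),"tin":((213,275),(192.2,255.2)),"bal":((265.3,183.3),(258.9,194))}
for k,(a,b) in P.items():
    x,f=tri((S,T),(a,b)); print(k,x.round(4),f.round(1))
E
```

```text
scene ([39.0, 122.2], 24, [[35.599998474121094, 120.0999984741211], [37.79999923706055, 118.4000015258789], [42.5, 124.5999984741211], [40.20000076293945, 126.30000305175781]])
scene ([180.5, 170.6], 53, [[177.0, 167.0], [184.0, 167.0], [184.0, 174.0], [177.0, 174.0]])
scene ([275.5, 173.3], 86, [[263.79998779296875, 176.10000610351562], [285.70001220703125, 167.3000030517578], [287.0, 170.60000610351562], [265.1000061035156, 179.3000030517578]])
scene ([240.5, 201.0], 52, [[234.8000030517578, 199.39999389648438], [243.8000030517578, 196.39999389648438], [245.8000030517578, 202.39999389648438], [236.8000030517578, 205.39999389648438]])
scene ([167.6, 248.8], 58, [[162.0, 249.0], [167.5, 243.5], [173.0, 249.0], [167.5, 254.5]])
top ([191.3, 160.9], 43, [[188.0, 158.0], [195.0, 158.0], [195.0, 164.0], [188.0, 164.0]])
top ([263.8, 193.2], 63, [[252.8000030517578, 192.3000030517578], [274.0, 190.89999389648438], [274.20001220703125, 194.0], [253.0, 195.39999389648438]])
top ([229.4, 204.6], 28, [[224.6999969482422, 204.0], [234.0, 202.6999969482422], [234.3000030517578, 205.1999969482422], [225.10000610351562, 206.60000610351562]])
top ([162.8, 223.1], 42, [[160.0, 220.0], [166.0, 220.0], [166.0, 226.0], [160.0, 226.0]])
top ([190.2, 255.0], 21, [[186.10000610351562, 257.29998779296875], [190.1999969482422, 250.1999969482422], [195.0, 253.0], [190.89999389648438, 260.1000061035156]])
side [0.5321 0.0579 0.16  ] [ 0.  0. -0. -0.]
cover [ 0.5535 -0.0532  0.2324] [ 1.7  0.9 -1.6 -1.6]
tare [0.4806 0.3001 0.0176] [ 0. -0. -0. -0.]
tareNN [0.4855 0.3012 0.0377] [ 0.5 -0.1 -0.7 -0. ]
terminal [ 0.5185  0.3471 -0.0681] [-0.7  0.2  0.9 -0. ]
tin [0.3641 0.1891 0.0419] [-0.4 -0.1  0.4  0.3]
bal [ 0.5868 -0.0446  0.0453] [ 0.2  0.1 -0.2 -0.2]
```

```bash
python3 - <<'E'
from h import *
S=r.capture("scene");T=r.capture("top")
S2=r.capture("scene") if 0 else S
def B(p,X):
    c,s=np.cos(p[2]),np.sin(p[2]); return np.array([p[0]+c*X[0]-s*X[1],p[1]+s*X[0]+c*X[1],X[2]])
def obs(p):
    return [(S,(-.11+p[4],.035,.235),(264,177.2),1),(S,(-.11+p[4],-.035,.235),(286.2,168.7),1),
 (T,(-.11+p[4],.035,.235),(252.6,193.6),1),(T,(-.11+p[4],-.035,.235),(274.4,192.2),1),
 (S,(-.1+p[3],.1125,.19),(239,199.3),1),(T,(-.1+p[3],.1125,.19),(229.4,204),1),
 # housing rear top corners, chamber front bottom corner
 (S,(0,0,0),(265.3,183.3),.15),(T,(0,0,0),(258.9,194),.15),
 (S,(-.15,.095,.0),(100+430/2.66,100+370/2.66),.5),(T,(-.15,.095,.0),(120+318/2.66,110+342/2.66),.5),
 (T,(.15,.095,.19),(120+300/2.66,110+95/2.66),.4),(T,(.15,-.095,.19),(120+437/2.66,110+80/2.66),.4),
 (S,(.15,.095,.19),(100+325/2.66,100+88/2.66),.4),(S,(.15,-.095,.19),(100+474/2.66,100+34/2.66),.4)]
f=lambda p:np.concatenate([w*(proj(d,B(p,X))[0]-uv) for d,X,uv,w in obs(p)])
s=least_squares(f,[.58,-.045,.05,.05,.05],loss="soft_l1")
print(s.x.round(4)); print((f(s.x).reshape(-1,2)).round(1).tolist())
p=s.x
for n,X in (("side",(-.1+p[3],.1125,.19)),("side0",(-.1,.1125,.19)),("cover",(-.11+p[4],0,.235)),("cover0",(-.11,0,.235))): print(n,B(p,X).round(4))
for z in (.025,.03,.035):
    g=least_squares(lambda q:np.concatenate([proj(S,[*q,z])[0]-(167.6,248.8),proj(T,[*q,z])[0]-(162.8,223.1)]),[.48,.3]); print(z,g.x.round(4),g.fun.round(2))
E
```

```text
[ 0.5849 -0.0508  0.0963  0.0468  0.0745]
[[-0.7, -0.0], [1.5, -1.1], [0.2, 0.6], [0.2, 0.1], [0.1, -0.4], [-0.0, 0.4], [0.3, 0.7], [0.2, 0.4], [-1.8, 0.9], [-0.7, 0.4], [-1.3, -0.4], [0.5, -0.1], [-1.6, 0.2], [0.3, -0.8]]
side [0.5211 0.0561 0.19  ]
side0 [0.4746 0.0516 0.19  ]
cover [ 0.5496 -0.0542  0.235 ]
cover0 [ 0.4755 -0.0614  0.235 ]
0.025 [0.481  0.3012] [-0.09  0.02  0.12  0.01]
0.03 [0.4801 0.3003] [-0.11 -0.03  0.11  0.06]
0.035 [0.4792 0.2994] [-0.12 -0.07  0.11  0.12]
```

The fit puts the balance at (0.585, −0.051) with yaw 5.5°, the door about 47 mm open and the cover about 75 mm open. I'll lift, shut the fingers, align with the balance, and go above the cover behind its ridge.

Request:
{"name": "move_arm", "arguments": {
  "targets": [
    {"xyz": [0.01, -0.008, -0.02], "rot": [0, 0, 1], "claw": 1},
    {"xyz": [0.03, -0.025, -0.04], "rot": [0, 0, 2], "claw": 1},
    {"xyz": [0.06, -0.05, -0.06], "rot": [0, 0, 3], "claw": 1},
    {"xyz": [0.09, -0.076, -0.07], "rot": [0, 0, 4], "claw": 1},
    {"xyz": [0.12, -0.101, -0.07], "rot": [0, 0, 5], "claw": 1},
    {"xyz": [0.15, -0.127, -0.07], "rot": [0, 0, 6], "claw": 1},
    {"xyz": [0.18, -0.152, -0.07], "rot": [0, 0, 7], "claw": 1},
    {"xyz": [0.21, -0.177, -0.07], "rot": [0, 0, 7.3], "claw": 1},
    {"xyz": [0.24, -0.203, -0.07], "rot": [0, 0, 7.3], "claw": 1},
    {"xyz": [0.27, -0.228, -0.07], "rot": [0, 0, 7.3], "claw": 1}
  ]
}}

```text
time: 2.3
tcp_pos: [0.3577, -0.3501, 0.3743]
orientation: [0.0, 0.999, 0.048, 0.0]
wrist_force: [1.4, 0.2, 0.5]
finger_gap: -0.003
```

Request:
{"name": "move_arm", "arguments": {
  "targets": [
    {"xyz": [0.025, -0.028, 0], "rot": [0, 0, 0], "claw": 1},
    {"xyz": [0.053, -0.058, 0], "rot": [0, 0, 0], "claw": 1},
    {"xyz": [0.083, -0.091, 0], "rot": [0, 0, 0], "claw": 1},
    {"xyz": [0.113, -0.124, 0], "rot": [0, 0, 0], "claw": 1},
    {"xyz": [0.143, -0.157, 0], "rot": [0, 0, 0], "claw": 1},
    {"xyz": [0.173, -0.19, 0], "rot": [0, 0, 0], "claw": 1},
    {"xyz": [0.203, -0.223, 0], "rot": [0, 0, 0], "claw": 1},
    {"xyz": [0.228, -0.25, 0.005], "rot": [0, 0, 0], "claw": 1},
    {"xyz": [0.245, -0.27, 0.01], "rot": [0, 0, 0], "claw": 1},
    {"xyz": [0.252, -0.277, 0.014], "rot": [0, 0, 0], "claw": 1}
  ]
}}

```text
time: 3.3
tcp_pos: [0.5822, -0.0478, 0.3595]
orientation: [-0.001, 0.999, 0.051, 0.0]
wrist_force: [-0.6, -0.3, -0.7]
finger_gap: -0.005
```

```bash
python3 - <<'E'
from h import *
print(r.get_obs()["tcp_pos"])
ims=[]
for c in ("scene","top"):
    d=r.capture(c); o=r.get_obs()["tcp_pos"]
    im=d["pixels"][:,:,::-1].copy()
    for z in (.073,): 
        u=proj(d,[o[0],o[1],o[2]-z])[0]; print(c,u)
    ims.append(cv2.resize(im[120:250,180:330],None,fx=2.66,fy=3*.887))
cv2.imwrite("pics/a1.png",np.hstack(ims))
E
```

```text
[ 0.58217665 -0.04781694  0.35947481]
scene [270.41831594 154.53151172]
top [263.21009949 179.90965775]
```

View pics/a1.png

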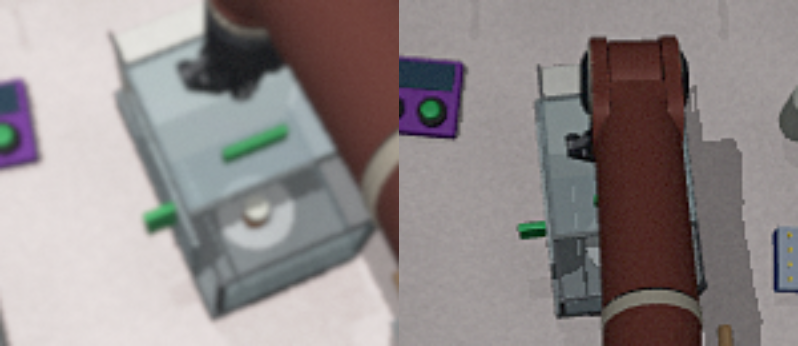

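The scene view shows the shut fingertips at about (270,156), clear behind the ridge at (276,174), which matches the projection. Next I'll lower them behind the ridge.

Request:
{"name": "move_arm", "arguments": {
  "targets": [
    {"xyz": [0, 0, 0.015], "rot": [0, 0, 0], "claw": 1},
    {"xyz": [0, 0, 0.03], "rot": [0, 0, 0], "claw": 1},
    {"xyz": [0, 0, 0.045], "rot": [0, 0, 0], "claw": 1},
    {"xyz": [0, 0, 0.057], "rot": [0, 0, 0], "claw": 1},
    {"xyz": [0, 0, 0.064], "rot": [0, 0, 0], "claw": 1},
    {"xyz": [0, 0, 0.067], "rot": [0, 0, 0], "claw": 1},
    {"xyz": [0, 0, 0.068], "rot": [0, 0, 0], "claw": 1},
    {"xyz": [0, 0, 0.068], "rot": [0, 0, 0], "claw": 1}
  ]
}}

```text
time: 4.2
tcp_pos: [0.5813, -0.0517, 0.2924]
orientation: [0.0, 0.999, 0.048, 0.0]
wrist_force: [0.3, 0.4, 1.4]
finger_gap: -0.002
```

Request:
{"name": "move_arm", "arguments": {
  "targets": [
    {"xyz": [-0.005, 0, 0], "rot": [0, 0, 0], "claw": 1},
    {"xyz": [-0.012, 0, 0], "rot": [0, 0, 0], "claw": 1},
    {"xyz": [-0.018, 0, 0], "rot": [0, 0, 0], "claw": 1},
    {"xyz": [-0.025, 0, 0], "rot": [0, 0, 0], "claw": 1},
    {"xyz": [-0.033, 0, 0], "rot": [0, 0, 0], "claw": 1},
    {"xyz": [-0.041, 0, 0], "rot": [0, 0, 0], "claw": 1},
    {"xyz": [-0.049, 0, 0], "rot": [0, 0, 0], "claw": 1},
    {"xyz": [-0.057, 0, 0], "rot": [0, 0, 0], "claw": 1},
    {"xyz": [-0.064, 0, 0], "rot": [0, 0, 0], "claw": 1},
    {"xyz": [-0.07, 0, 0], "rot": [0, 0, 0], "claw": 1}
  ]
}}

```text
time: 5.2
tcp_pos: [0.5109, -0.0587, 0.2922]
orientation: [0.0, 0.999, 0.048, 0.0]
wrist_force: [2.1, -1.4, 1.2]
finger_gap: -0.0
```

Request:
{"name": "move_arm", "arguments": {
  "targets": [
    {"xyz": [-0.004, 0, 0], "rot": [0, 0, 0], "claw": 1},
    {"xyz": [-0.008, 0, 0], "rot": [0, 0, 0], "claw": 1},
    {"xyz": [-0.011, 0, 0], "rot": [0, 0, 0], "claw": 1},
    {"xyz": [-0.013, 0, 0], "rot": [0, 0, 0], "claw": 1},
    {"xyz": [-0.015, 0, 0], "rot": [0, 0, 0], "claw": 1}
  ]
}}

```text
time: 5.7
tcp_pos: [0.4965, -0.0597, 0.2919]
orientation: [-0.0, 0.999, 0.048, 0.0]
wrist_force: [2.7, -0.9, 1.3]
finger_gap: -0.0
```

Request:
{"name": "move_arm", "arguments": {
  "targets": [
    {"xyz": [-0.001, 0, 0], "rot": [0, 0, 0], "claw": 1},
    {"xyz": [-0.002, 0, 0], "rot": [0, 0, 0], "claw": 1},
    {"xyz": [-0.003, 0, 0], "rot": [0, 0, 0], "claw": 1}
  ]
}}

```text
time: 6.0
tcp_pos: [0.4935, -0.0599, 0.2919]
orientation: [-0.0, 0.999, 0.048, 0.0]
wrist_force: [1.6, 0.1, 1.9]
finger_gap: 0.002
```

Request:
{"name": "move_arm", "arguments": {
  "targets": [
    {"xyz": [-0.001, 0, 0], "rot": [0, 0, 0], "claw": 1},
    {"xyz": [-0.002, 0, 0], "rot": [0, 0, 0], "claw": 1}
  ]
}}

```text
time: 6.2
tcp_pos: [0.4915, -0.0602, 0.2919]
orientation: [-0.0, 0.999, 0.048, 0.0]
wrist_force: [2.0, -0.1, 1.1]
finger_gap: 0.004
```

Request:
{"name": "move_arm", "arguments": {
  "targets": [
    {"xyz": [-0.001, 0, 0], "rot": [0, 0, 0], "claw": 1},
    {"xyz": [-0.002, 0, 0], "rot": [0, 0, 0], "claw": 1}
  ]
}}

```text
time: 6.4
tcp_pos: [0.4911, -0.0602, 0.2921]
orientation: [-0.0, 0.999, 0.048, 0.002]
wrist_force: [7.1, -0.0, -4.5]
finger_gap: 0.0
```

Request:
{"name": "move_arm", "arguments": {
  "targets": [
    {"xyz": [-0.001, 0, 0], "rot": [0, 0, 0], "claw": 1},
    {"xyz": [-0.002, 0, 0], "rot": [0, 0, 0], "claw": 1}
  ]
}}

```text
time: 6.6
tcp_pos: [0.4908, -0.0602, 0.2922]
orientation: [-0.0, 0.999, 0.049, 0.005]
wrist_force: [10.3, -0.9, -6.9]
finger_gap: 0.001
```

The cover is on its stop: the finger stalled at x = 0.491, the predicted shut position, and force rose to about 10 N. Backing off, lifting, and moving over to behind the door grip.

Request:
{"name": "move_arm", "arguments": {
  "targets": [
    {"xyz": [0.007, 0, 0], "rot": [0, 0, 0], "claw": 1},
    {"xyz": [0.017, 0, 0], "rot": [0, 0, 0], "claw": 1},
    {"xyz": [0.025, 0, -0.01], "rot": [0, 0, 0], "claw": 1},
    {"xyz": [0.035, 0, -0.03], "rot": [0, 0, 0], "claw": 1},
    {"xyz": [0.045, -0.01, -0.05], "rot": [0, 0, 0], "claw": 1},
    {"xyz": [0.057, -0.035, -0.06], "rot": [0, 0, 0], "claw": 1},
    {"xyz": [0.067, -0.065, -0.06], "rot": [0, 0, 0], "claw": 1},
    {"xyz": [0.075, -0.095, -0.06], "rot": [0, 0, 0], "claw": 1},
    {"xyz": [0.078, -0.112, -0.06], "rot": [0, 0, 0], "claw": 1},
    {"xyz": [0.078, -0.117, -0.06], "rot": [0, 0, 0], "claw": 1}
  ]
}}

```text
time: 7.6
tcp_pos: [0.5533, 0.0666, 0.3514]
orientation: [-0.001, 0.999, 0.051, -0.001]
wrist_force: [-1.0, -0.2, -0.0]
finger_gap: -0.001
```

```bash
python3 - <<'E'
from h import *
ims=[]
for c in ("scene","top"):
    d=r.capture(c); o=r.get_obs()["tcp_pos"]
    im=d["pixels"][:,:,::-1].copy()
    print(c,o,proj(d,[o[0],o[1],o[2]-.073])[0],[g[:2] for g in greens(d)])
    ims.append(cv2.resize(im[120:250,180:330],None,fx=2.66,fy=2.66))
cv2.imwrite("pics/a2.png",np.hstack(ims))
E
```

```text
scene [0.55320586 0.06571347 0.3514171 ] [230.35231953 178.35112497] [([39.2, 122.4], 20), ([180.5, 170.6], 52), ([240.5, 201.0], 51), ([167.6, 248.8], 58)]
top [0.5534123  0.06383909 0.351498  ] [226.08100704 189.00244499] [([191.3, 160.9], 43), ([266.4, 216.6], 67), ([162.8, 223.2], 44), ([189.8, 255.6], 17)]
```

View pics/a2.png

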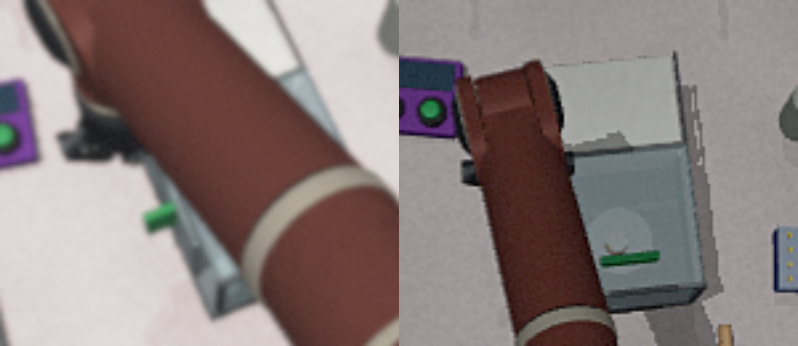

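The top view shows the cover shut, with the ridge at about (266,217) and the glass out to the front. The tool is behind and outside the door grip at about (240,201) in the scene view. Descending beside the door, 4 mm further out.

Request:
{"name": "move_arm", "arguments": {
  "targets": [
    {"xyz": [0, -0.004, 0.015], "rot": [0, 0, 0], "claw": 1},
    {"xyz": [0, -0.004, 0.035], "rot": [0, 0, 0], "claw": 1},
    {"xyz": [0, -0.004, 0.055], "rot": [0, 0, 0], "claw": 1},
    {"xyz": [0, -0.004, 0.073], "rot": [0, 0, 0], "claw": 1},
    {"xyz": [0, -0.004, 0.088], "rot": [0, 0, 0], "claw": 1},
    {"xyz": [0, -0.004, 0.1], "rot": [0, 0, 0], "claw": 1},
    {"xyz": [0, -0.004, 0.109], "rot": [0, 0, 0], "claw": 1},
    {"xyz": [0, -0.004, 0.114], "rot": [0, 0, 0], "claw": 1},
    {"xyz": [0, -0.004, 0.114], "rot": [0, 0, 0], "claw": 1}
  ]
}}

```text
time: 8.6
tcp_pos: [0.5534, 0.067, 0.2375]
orientation: [0.0, 0.999, 0.048, -0.0]
wrist_force: [0.4, 0.1, 0.2]
finger_gap: 0.002
```

Request:
{"name": "move_arm", "arguments": {
  "targets": [
    {"xyz": [-0.005, 0, 0], "rot": [0, 0, 0], "claw": 1},
    {"xyz": [-0.01, 0, 0], "rot": [0, 0, 0], "claw": 1},
    {"xyz": [-0.015, 0, 0], "rot": [0, 0, 0], "claw": 1},
    {"xyz": [-0.02, 0, 0], "rot": [0, 0, 0], "claw": 1},
    {"xyz": [-0.025, 0, 0], "rot": [0, 0, 0], "claw": 1},
    {"xyz": [-0.03, 0, 0], "rot": [0, 0, 0], "claw": 1}
  ]
}}

```text
time: 9.2
tcp_pos: [0.5239, 0.0644, 0.2384]
orientation: [-0.0, 0.999, 0.048, 0.001]
wrist_force: [2.0, -0.1, 0.9]
finger_gap: 0.001
```

Request:
{"name": "move_arm", "arguments": {
  "targets": [
    {"xyz": [-0.005, 0, 0], "rot": [0, 0, 0], "claw": 1},
    {"xyz": [-0.01, 0, 0], "rot": [0, 0, 0], "claw": 1},
    {"xyz": [-0.015, 0, 0], "rot": [0, 0, 0], "claw": 1},
    {"xyz": [-0.02, 0, 0], "rot": [0, 0, 0], "claw": 1},
    {"xyz": [-0.024, 0, 0], "rot": [0, 0, 0], "claw": 1},
    {"xyz": [-0.027, 0, 0], "rot": [0, 0, 0], "claw": 1},
    {"xyz": [-0.029, 0, 0], "rot": [0, 0, 0], "claw": 1}
  ]
}}

```text
time: 9.9
tcp_pos: [0.4944, 0.0616, 0.2379]
orientation: [0.0, 0.999, 0.048, -0.0]
wrist_force: [1.5, -0.5, 0.6]
finger_gap: 0.001
```

Request:
{"name": "move_arm", "arguments": {
  "targets": [
    {"xyz": [-0.001, 0, 0], "rot": [0, 0, 0], "claw": 1},
    {"xyz": [-0.002, 0, 0], "rot": [0, 0, 0], "claw": 1},
    {"xyz": [-0.003, 0, 0], "rot": [0, 0, 0], "claw": 1}
  ]
}}

```text
time: 10.2
tcp_pos: [0.4918, 0.0613, 0.2379]
orientation: [0.0, 0.999, 0.048, -0.0]
wrist_force: [1.5, -0.3, 1.2]
finger_gap: -0.003
```

Request:
{"name": "move_arm", "arguments": {
  "targets": [
    {"xyz": [-0.001, 0, 0], "rot": [0, 0, 0], "claw": 1},
    {"xyz": [-0.002, 0, 0], "rot": [0, 0, 0], "claw": 1}
  ]
}}

```text
time: 10.4
tcp_pos: [0.4898, 0.0611, 0.2379]
orientation: [0.0, 0.999, 0.048, -0.0]
wrist_force: [1.5, -0.7, 1.3]
finger_gap: -0.001
```

Request:
{"name": "move_arm", "arguments": {
  "targets": [
    {"xyz": [-0.001, 0, 0], "rot": [0, 0, 0], "claw": 1},
    {"xyz": [-0.002, 0, 0], "rot": [0, 0, 0], "claw": 1}
  ]
}}

```text
time: 10.6
tcp_pos: [0.4883, 0.0609, 0.238]
orientation: [-0.0, 0.999, 0.048, 0.001]
wrist_force: [4.4, -0.5, -1.1]
finger_gap: -0.002
```

Request:
{"name": "move_arm", "arguments": {
  "targets": [
    {"xyz": [-0.001, 0, 0], "rot": [0, 0, 0], "claw": 1},
    {"xyz": [-0.002, 0, 0], "rot": [0, 0, 0], "claw": 1},
    {"xyz": [-0.002, 0, 0], "rot": [0, 0, 0], "claw": 1}
  ]
}}

```text
time: 10.9
tcp_pos: [0.488, 0.0609, 0.238]
orientation: [-0.0, 0.999, 0.048, 0.003]
wrist_force: [7.7, -0.2, -4.1]
finger_gap: 0.002
```

Door on its stop: stalled at x = 0.488, force about 8 N. Back off, rise, and move over the green tare key.

Request:
{"name": "move_arm", "arguments": {
  "targets": [
    {"xyz": [0.007, 0, 0], "rot": [0, 0, 0], "claw": 1},
    {"xyz": [0.015, 0, -0.005], "rot": [0, 0, 0], "claw": 1},
    {"xyz": [0.017, -0.01, -0.02], "rot": [0, 0, 0], "claw": 1},
    {"xyz": [0.017, -0.03, -0.035], "rot": [0, 0, 0], "claw": 1},
    {"xyz": [0.017, -0.06, -0.035], "rot": [0, 0, 0], "claw": 1},
    {"xyz": [0.017, -0.1, -0.025], "rot": [0, 0, 0], "claw": 1},
    {"xyz": [0.017, -0.14, 0], "rot": [0, 0, 0], "claw": 1},
    {"xyz": [0.017, -0.18, 0.03], "rot": [0, 0, 0], "claw": 1},
    {"xyz": [0.017, -0.215, 0.055], "rot": [0, 0, 0], "claw": 1},
    {"xyz": [0.017, -0.239, 0.07], "rot": [0, 0, 0], "claw": 1}
  ]
}}

```text
time: 11.9
tcp_pos: [0.4774, 0.3035, 0.166]
orientation: [0.0, 0.999, 0.05, -0.002]
wrist_force: [0.2, -0.0, 0.4]
finger_gap: -0.001
```

```bash
python3 - <<'E'
from h import *
ims=[]
for c in ("scene","top"):
    d=r.capture(c); o=r.get_obs()["tcp_pos"]
    im=d["pixels"][:,:,::-1].copy()
    print(c,o,proj(d,[o[0],o[1],o[2]-.073])[0],[g[:2] for g in greens(d)])
    x0=100 if c=="scene" else 120
    ims.append(cv2.resize(im[150:290,x0:x0+180],None,fx=2.2,fy=2.2))
cv2.imwrite("pics/a3.png",np.hstack(ims))
E
```

```text
scene [0.47560682 0.30766402 0.16438167] [160.49982457 247.92686403] [([39.0, 122.3], 21), ([180.5, 170.5], 52), ([287.5, 198.3], 78), ([247.1, 216.4], 49)]
top [0.47636631 0.30514317 0.16565485] [158.29078556 221.74878442] [([191.3, 160.8], 46), ([266.7, 216.6], 69), ([231.7, 219.1], 29)]
```

View pics/a3.png

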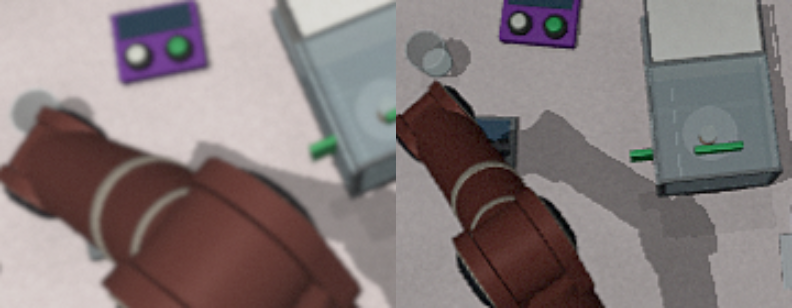

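The view shows the cover and door shut: ridge at (287,198) and grip at (247,216) in the scene view. The arm now hides the tare key. I'll settle and correct before pressing.

Request:
{"name": "move_arm", "arguments": {
  "targets": [
    {"xyz": [0, 0, 0.01], "rot": [0, 0, 0], "claw": 1},
    {"xyz": [0, 0, 0.02], "rot": [0, 0, 0], "claw": 1},
    {"xyz": [0, 0, 0.03], "rot": [0, 0, 0], "claw": 1},
    {"xyz": [0, 0, 0.03], "rot": [0, 0, 0], "claw": 1},
    {"xyz": [0, 0, 0.03], "rot": [0, 0, 0], "claw": 1}
  ]
}}

```text
time: 12.5
tcp_pos: [0.48, 0.2996, 0.1379]
orientation: [0.0, 0.999, 0.048, -0.0]
wrist_force: [0.7, 0.4, -0.6]
finger_gap: 0.001
```

Request:
{"name": "move_arm", "arguments": {
  "targets": [
    {"xyz": [0, 0, 0.004], "rot": [0, 0, 0], "claw": 1},
    {"xyz": [0, 0, 0.008], "rot": [0, 0, 0], "claw": 1},
    {"xyz": [0, 0, 0.012], "rot": [0, 0, 0], "claw": 1},
    {"xyz": [0, 0, 0.016], "rot": [0, 0, 0], "claw": 1},
    {"xyz": [0, 0, 0.02], "rot": [0, 0, 0], "claw": 1},
    {"xyz": [0, 0, 0.023], "rot": [0, 0, 0], "claw": 1},
    {"xyz": [0, 0, 0.025], "rot": [0, 0, 0], "claw": 1}
  ]
}}

```text
time: 13.2
tcp_pos: [0.4797, 0.3004, 0.1134]
orientation: [0.0, 0.999, 0.048, 0.0]
wrist_force: [-3.5, -3.0, 18.0]
finger_gap: -0.003
```

Request:
{"name": "move_arm", "arguments": {
  "targets": [
    {"xyz": [0, 0, 0.001], "rot": [0, 0, 0], "claw": 1},
    {"xyz": [0, 0, 0.002], "rot": [0, 0, 0], "claw": 1}
  ]
}}

```text
time: 13.4
tcp_pos: [0.4797, 0.3005, 0.1134]
orientation: [0.0, 0.999, 0.048, 0.0]
wrist_force: [-4.6, -3.6, 23.2]
finger_gap: 0.0
```

Request:
{"name": "move_arm", "arguments": {
  "targets": [
    {"xyz": [0, 0, 0.001], "rot": [0, 0, 0], "claw": 1},
    {"xyz": [0, 0, 0.002], "rot": [0, 0, 0], "claw": 1}
  ]
}}

```text
time: 13.6
tcp_pos: [0.4797, 0.3005, 0.1131]
orientation: [0.0, 0.999, 0.048, 0.001]
wrist_force: [-7.4, -4.1, 32.7]
finger_gap: 0.003
```

Request:
{"name": "move_arm", "arguments": {
  "targets": [
    {"xyz": [0, 0, 0.001], "rot": [0, 0, 0], "claw": 1},
    {"xyz": [0, 0, 0.002], "rot": [0, 0, 0], "claw": 1}
  ]
}}

```text
time: 13.8
tcp_pos: [0.4797, 0.3005, 0.1128]
orientation: [0.0, 0.999, 0.048, 0.001]
wrist_force: [-9.8, -6.7, 44.3]
finger_gap: 0.006
```

Hit a hard stop at tip z of about 0.040. I'll lift, then check whether that was the key bottoming out or its housing.

Request:
{"name": "move_arm", "arguments": {
  "targets": [
    {"xyz": [0, 0, -0.006], "rot": [0, 0, 0], "claw": 1},
    {"xyz": [0, 0, -0.012], "rot": [0, 0, 0], "claw": 1},
    {"xyz": [0, 0, -0.02], "rot": [0, 0, 0], "claw": 1},
    {"xyz": [0, 0, -0.02], "rot": [0, 0, 0], "claw": 1},
    {"xyz": [0, 0, -0.02], "rot": [0, 0, 0], "claw": 1}
  ]
}}

```text
time: 14.3
tcp_pos: [0.4798, 0.3003, 0.1266]
orientation: [-0.0, 0.999, 0.048, -0.0]
wrist_force: [-0.1, 0.6, 0.5]
finger_gap: -0.001
```

Request:
{"name": "move_arm", "arguments": {
  "targets": [
    {"xyz": [0, 0, 0.002], "rot": [0, 0, 0], "claw": 1},
    {"xyz": [0, 0, 0.002], "rot": [0, 0, 0], "claw": 1}
  ]
}}

```text
time: 14.5
tcp_pos: [0.4794, 0.3001, 0.124]
orientation: [0.0, 0.999, 0.048, -0.001]
wrist_force: [0.2, 0.1, 0.8]
finger_gap: 0.002
```

Request:
{"name": "move_arm", "arguments": {
  "targets": [
    {"xyz": [0, 0, 0.002], "rot": [0, 0, 0], "claw": 1},
    {"xyz": [0, 0, 0.002], "rot": [0, 0, 0], "claw": 1}
  ]
}}

```text
time: 14.7
tcp_pos: [0.4795, 0.3002, 0.1224]
orientation: [0.0, 0.999, 0.048, -0.0]
wrist_force: [-0.5, -0.2, -0.0]
finger_gap: -0.004
```

Request:
{"name": "move_arm", "arguments": {
  "targets": [
    {"xyz": [0, 0, 0.002], "rot": [0, 0, 0], "claw": 1},
    {"xyz": [0, 0, 0.002], "rot": [0, 0, 0], "claw": 1}
  ]
}}

```text
time: 14.9
tcp_pos: [0.4796, 0.3003, 0.1207]
orientation: [0.0, 0.999, 0.048, -0.0]
wrist_force: [-0.1, 0.5, -0.3]
finger_gap: -0.005
```

Request:
{"name": "move_arm", "arguments": {
  "targets": [
    {"xyz": [0, 0, 0.002], "rot": [0, 0, 0], "claw": 1},
    {"xyz": [0, 0, 0.002], "rot": [0, 0, 0], "claw": 1}
  ]
}}

```text
time: 15.1
tcp_pos: [0.4798, 0.3005, 0.119]
orientation: [-0.0, 0.999, 0.048, 0.0]
wrist_force: [0.5, 0.1, 0.8]
finger_gap: 0.0
```

Request:
{"name": "move_arm", "arguments": {
  "targets": [
    {"xyz": [0, 0, 0.002], "rot": [0, 0, 0], "claw": 1},
    {"xyz": [0, 0, 0.002], "rot": [0, 0, 0], "claw": 1}
  ]
}}

```text
time: 15.3
tcp_pos: [0.4799, 0.3005, 0.117]
orientation: [-0.0, 0.999, 0.048, 0.0]
wrist_force: [-0.7, -0.1, 2.0]
finger_gap: -0.005
```

Request:
{"name": "move_arm", "arguments": {
  "targets": [
    {"xyz": [0, 0, 0.001], "rot": [0, 0, 0], "claw": 1},
    {"xyz": [0, 0, 0.001], "rot": [0, 0, 0], "claw": 1}
  ]
}}

```text
time: 15.5
tcp_pos: [0.4799, 0.3005, 0.1161]
orientation: [-0.0, 0.999, 0.048, 0.0]
wrist_force: [0.3, 0.3, 2.8]
finger_gap: 0.002
```

Request:
{"name": "move_arm", "arguments": {
  "targets": [
    {"xyz": [0, 0, 0.001], "rot": [0, 0, 0], "claw": 1},
    {"xyz": [0, 0, 0.001], "rot": [0, 0, 0], "claw": 1}
  ]
}}

```text
time: 15.7
tcp_pos: [0.4799, 0.3005, 0.1151]
orientation: [-0.0, 0.999, 0.048, 0.0]
wrist_force: [0.3, -0.8, 3.7]
finger_gap: -0.001
```

Request:
{"name": "move_arm", "arguments": {
  "targets": [
    {"xyz": [0, 0, 0.001], "rot": [0, 0, 0], "claw": 1},
    {"xyz": [0, 0, 0.001], "rot": [0, 0, 0], "claw": 1}
  ]
}}

```text
time: 15.9
tcp_pos: [0.4799, 0.3004, 0.114]
orientation: [-0.0, 0.999, 0.048, 0.0]
wrist_force: [-0.4, 0.0, 3.2]
finger_gap: 0.0
```

Request:
{"name": "move_arm", "arguments": {
  "targets": [
    {"xyz": [0, 0, 0.001], "rot": [0, 0, 0], "claw": 1},
    {"xyz": [0, 0, 0.001], "rot": [0, 0, 0], "claw": 1}
  ]
}}

```text
time: 16.1
tcp_pos: [0.4799, 0.3005, 0.1137]
orientation: [-0.0, 0.999, 0.048, 0.0]
wrist_force: [0.0, -0.8, 7.8]
finger_gap: -0.0
```

The force built up like a spring over about 6 mm to about 4 N, then hit the stop, so the key is fully down. Releasing and retreating clear.

Request:
{"name": "move_arm", "arguments": {
  "targets": [
    {"xyz": [0, 0, -0.005], "rot": [0, 0, 0], "claw": 1},
    {"xyz": [0, 0, -0.015], "rot": [0, 0, 0], "claw": 1},
    {"xyz": [0, 0, -0.035], "rot": [0, 0, 0], "claw": 1},
    {"xyz": [0, 0, -0.065], "rot": [0, 0, 0], "claw": 1},
    {"xyz": [0, 0, -0.1], "rot": [0, 0, 0], "claw": 1},
    {"xyz": [0, 0, -0.14], "rot": [0, 0, 0], "claw": 1},
    {"xyz": [0, 0, -0.18], "rot": [0, 0, 0], "claw": 1},
    {"xyz": [0, 0, -0.21], "rot": [0, 0, 0], "claw": 1},
    {"xyz": [0, 0, -0.23], "rot": [0, 0, 0], "claw": 1},
    {"xyz": [0, 0, -0.235], "rot": [0, 0, 0], "claw": 1}
  ]
}}

```text
time: 17.1
tcp_pos: [0.48, 0.3007, 0.3507]
orientation: [-0.001, 0.999, 0.048, 0.002]
wrist_force: [0.3, -0.3, 0.4]
finger_gap: -0.003
```

Request:
{"name": "move_arm", "arguments": {
  "targets": [
    {"xyz": [-0.01, -0.015, 0], "rot": [0, 0, 0], "claw": 1},
    {"xyz": [-0.025, -0.035, 0], "rot": [0, 0, 0], "claw": 1},
    {"xyz": [-0.05, -0.06, 0], "rot": [0, 0, 0], "claw": 1},
    {"xyz": [-0.08, -0.085, 0], "rot": [0, 0, 0], "claw": 1},
    {"xyz": [-0.11, -0.11, 0], "rot": [0, 0, 0], "claw": 1},
    {"xyz": [-0.14, -0.135, 0], "rot": [0, 0, 0], "claw": 1},
    {"xyz": [-0.17, -0.16, 0], "rot": [0, 0, 0], "claw": 1},
    {"xyz": [-0.195, -0.18, 0], "rot": [0, 0, 0], "claw": 1},
    {"xyz": [-0.21, -0.192, 0], "rot": [0, 0, 0], "claw": 1},
    {"xyz": [-0.215, -0.195, 0], "rot": [0, 0, 0], "claw": 1}
  ]
}}

```text
time: 18.1
tcp_pos: [0.2438, 0.4745, 0.3467]
orientation: [0.001, 0.999, 0.051, -0.001]
wrist_force: [0.5, 0.6, 0.0]
finger_gap: 0.001
```

```bash
python3 - <<'E'
from h import *
ims=[]
for c in ("scene","top"):
    d=r.capture(c)
    im=d["pixels"][:,:,::-1].copy()
    print(c,[g[:2] for g in greens(d)])
    x0=100 if c=="scene" else 120
    ims.append(cv2.resize(im[120:300,x0:x0+270],None,fx=1.48,fy=1.48*1.6))
o=r.get_obs();print(o["tcp_pos"],o["wrist_force"])
# predicted shut positions in the pictures
for c in ("scene","top"):
    d=r.capture(c); print(c,proj(d,[[.4746,.0516,.19],[.4755,-.0614,.235]]).round(1).tolist())
cv2.imwrite("pics/a4.png",np.hstack(ims))
E
```

```text
scene [([39.2, 122.3], 22), ([180.5, 170.6], 52), ([287.6, 198.3], 79), ([247.1, 216.4], 49), ([167.6, 248.7], 58)]
top [([191.4, 160.8], 44), ([266.7, 216.5], 67), ([231.5, 219.1], 28), ([162.9, 223.2], 42), ([191.9, 256.1], 31)]
[0.24635132 0.473345   0.34703273] [ 0.05601277  0.71862376 -0.43218731]
scene [[245.6, 214.5], [287.2, 197.4]]
top [[230.6, 218.5], [266.1, 216.3]]
```

View pics/a4.png

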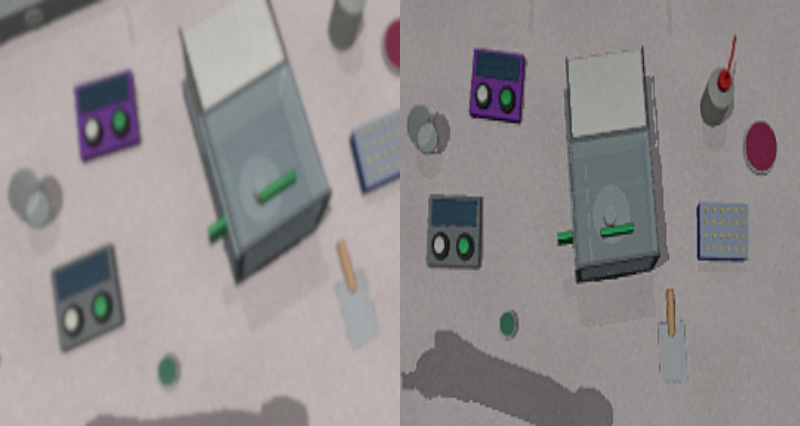

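The final view shows the cover and door at their predicted shut pixels, the tare key back at its original pixel, and nothing else moved. Handing in.

```bash
python3 -c "
from plant import r
print(r.sign_off(), r.get_obs()['time'])"
```

```text
the job is handed in; nothing more can be done
the job is handed in; nothing more can be done
```

The balance is ready to weigh: I pushed the top cover shut, then the left door, each with shut fingertips until it stopped. I then pressed the green tare key on the grey terminal and let it come up. The job was handed in with the arm clear, at roughly 18 s on the robot clock.

- **Cover and door:** both stopped moving within about 2 mm of their predicted shut positions, with contact force at about 10 N and 8 N. In the last pictures both grips sit within about 2 px of where they should be when shut.
- **Tare key:** it resisted like a spring over about 6 mm to about 4 N, then hit its stop. Afterwards its pixel position was the same as before the press, so it is up.
- **Rest of the bench:** the last picture shows no visible change in the objects in view, including the vial. The fingers never went near the white key.

**Two deviations:**
- **Pressed too hard the first time:** the fingertips overran the key's stop to about 44 N at the wrist. The limit there is 120 N; the 40 N limit is for the arm and gripper body, which I take not to include the fingertips.
- **Pressed twice:** I pressed the key a second time, slowly, to confirm its full travel.

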